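# Aim the inspection camera, then hold the sample chamber open

### The job

With the sample chamber still shut, turn the inspection camera by its ball handle so that it faces the middle of the chamber and looks 20 degrees below level. Then raise the chamber's lid by its bar to 60 degrees from shut, never letting it drop, and finish while still holding it there with the fingers, as it falls shut by itself. Nothing else may prop the lid, the camera stays aimed, and the jar, beaker and tip box stay where they are.

Things in the scene. Friction and masses are not known exactly. Their poses are not given: they have to be found in the camera images.
- chamber: White open-topped sample chamber fixed to the bench, 160 (x) x 220 (y) x 90 mm high, tubes inside; closed by a grey lid. Origin at the centre of its underside; its x axis points from its front (towards the robot, where the lid's bar is) to its back (the hinge). Stands on the robot's left or right, turned up to 0.3 rad.
- chamber_mid (a point): Middle of the chamber's inside, 45 mm above its underside, axes as the chamber's: the point that the camera must face.
- lid (a joint): Angle of the lid: 0 shut and level, growing as its front edge rises, stop at 1.40 rad; 60 degrees is 1.047 rad. Free hinge, no spring: lid of 0.3 to 0.56 kg falls shut from every angle when let go.
- lid_hinge (a point): Middle of the lid's hinge line, at the back top edge of the chamber, 80 mm behind the chamber's centre and 90.5 mm above its underside. The hinge line runs along the chamber's y. The point turns with the lid.
- lid_bar (a point): Middle of the lid's round steel pull bar, 12 mm thick, 132 mm long, parallel to the hinge, on two 10 mm arms 60 mm either side of its middle, 44 mm clear of the lid's front edge. In the lid's frame 210 mm in front of the hinge (-x), 6 mm above it; 96.5 mm above the bench when shut. Lid panel 160 x 220 x 12 mm. The bar can turn in the fingers as the lid rises.
- stand: Round dark base (120 mm across) with a 20 mm post, fixed to the bench on the other side from the chamber, carrying the inspection camera. Origin under the centre of the base, on the swivel axis; its x axis is the direction in which the camera looks at swivel 0.
- swivel (a joint): Swivel of the camera about the upright axis of the stand, anticlockwise from above, 0 when it looks along the stand's x, range -2.7 to 2.7 rad. Stiff (0.18 N m), stays where it is left.
- tilt (a joint): Tilt of the camera head: 0 when the lens looks level, positive when it looks down (20 degrees down is 0.349 rad), range -0.6 to 0.9. Stiff (0.18 N m), stays where it is left.
- pivot (a point): Point where the swivel axis and the level tilt axis cross, 160 mm above the bench over the stand's origin. Its frame is the camera head's: x along the lens's view, y to the head's left (the tilt axis), z up.
- lens (a point): Centre of the lens's front, 67 mm ahead of the pivot, axes as the head's (x is the viewing direction). The head is a white box 80 x 52 x 50 mm in a small fork, with a black lens barrel.
- ball (a point): Centre of the camera's ball handle: a grey ball 24 mm across on top of an upright 8 mm wire post 50 mm high, at the end of a rod behind the head. In the head's frame it lies 100 mm behind the pivot (-x) and 20 mm above it (+z). Moving it round the pivot sets both swivel and tilt.
- jar: Bystander: small amber jar, 60 mm across, 85 mm high. Origin under its centre. Loose.
- beaker: Bystander: beaker, 68 mm across, 85 mm high. Origin under its centre. Loose.
- tip_box: Bystander: closed tip box, 80 x 120 x 57 mm. Origin under its centre. Loose.

How it is judged:
By the outcome, as a careful person would: the job done as asked, in the order asked, and still so for the second after the job is handed in, while the arm keeps its last pose, push and grip.
It also fails if it takes over 53 s, if anything falls off the work surface, if the arm or the gripper's body presses on something with over 40 N, if the wrist force passes 120 N, or if a joint passes its speed limit or range.

### The arm

A 6-joint arm with a two-finger parallel gripper is mounted at the origin on the work surface. World frame = base frame: x ahead of the robot, y to its left, z up, the work surface at z = 0. Lengths are in m, angles in rad, forces in N, time in s.
With the tool pointing down it reaches from about 0.4 to 0.825 m from the base axis. Payload 7 kg.
Tool frame: the origin (TCP) lies at the very end of the fingers, on their centre line; the grasp point (between the pads) lies arm.hold_point_z behind it (arm.hold_point_z is the distance from the TCP to the grasp point, in m); z points along the fingers, y is the line along which they close (so a half turn about z gives the same grasp; the last joint's range is limited). The gripper opens to 88 mm and grips with 3 to 60 N. Pads are 19 mm wide; open, the fingers measure 130 mm over their backs; the gripper's body (78 mm by 193 mm) begins 47 mm behind the grasp point.
Start: joints at [-1.016, 0.359, 0.012, 0, -1.224, -0.288], TCP at [0.178, -0.651, 0.227] pointing down, gripper open.
Joint ranges: [-3.07, 3.07], [-1.43, 2.12], [-1.02, 1.25], [-3.03, 1.67], [-3.05, -0], [-3.03, 3.03]. Speed limits (rad/s): [2.39, 2.39, 3.01, 3.14, 3.14, 3.14].

### API

Orientations are given as [roll, pitch, yaw] about the fixed x, y, z axes, in that order (R = Rz(yaw) Ry(pitch) Rx(roll)).
In Python, from station import arm gives the robot as it stands.
- The arm moves only by the tool nudge_tcp, called by a JSON object that holds its "name" and its "arguments". Schema: {"type":"object","properties":{"offsets":{"type":"array","items":{"type":"array","items":{"type":"array","items":{"type":"number"},"minItems":5,"maxItems":5},"minItems":1,"maxItems":20},"minItems":1,"maxItems":1},"grip_force":{"type":"number"},"only":{"type":"string"},"quiet":{"type":"boolean"},"lines":{"type":"string"}},"required":["offsets"],"additionalProperties":false}. offsets is a list that holds a single list of rows (three levels of brackets), with 1 to 20 rows, each of 5 numbers: the finger opening in m, then dx, dy, dz in mm, then a turn about the tool's z in rad; each row is the pose to reach, as a shift and turn from the pose commanded when the call began, along the tool's axes at that moment; what a row does not reach only later rows make up. A row lasts 1/12 s, in which the tool goes at most 0.0417 m and 0.125 rad, less where a joint would pass 70% of its speed; a pose out of reach is approached as far as the arm can. The fingers move at their own pace and stop on an object; grip_force is the grip in N (left out, the last holds). Time passes only in rows, so rows that do not move let the fingers close. The tool returns the time, the measured TCP pose, the force, the opening and the grip force at its end. only (a regular expression) keeps the lines of the reply that match it, lines (a string "A,B") keeps lines A to B, and quiet returns only ok. Input that does not fit is refused with a message, and nothing moves.
- arm.get_state(): the state, without advancing time (a new reading comes with each control period).
- arm.grab_frame(name): name is "side" or "top"; returns the picture (384x512x3 uint8, red, green, blue); there is no depth.
- arm.camera_params(name): a dict with "fx", "fy", "cx", "cy" (pixels), "D" ([k1, k2, p1, p2, k3] as OpenCV has them; the pictures are not rectified), "T" (4x4, takes a point from camera to world coordinates). Camera axes: x right, y down, z forward; pixel columns grow to the right and rows downward; lengths in m; the calibration is good to about 2 mm. A picture is of the moment at which its call begins. camera_params takes no time and is no camera call.
- arm.job_done(): hands the job in; it is judged then, once.
The state is a dict: "t": time; "q": joint angles; "qd": joint speeds; "joint_efforts": joint torques, N m; "eef_pos": TCP position; "ee_rot": TCP orientation; "force": force on the tool from outside, world axes, zero at the start; "moment": the same for the moment, N m; "width": finger opening in m; "gripper_force": force on a finger pad.
Only numpy, scipy, OpenCV 4.12 (cv2) and the standard library are available. Lean on these libraries where they do the work, as an engineer would, in place of code of your own. Each camera call takes 0.05 s, during which the arm holds its last target. There are 200 camera calls.

## Working session

There is one attempt and no reset: what is moved stays moved. The work goes in short steps, Python scripts to look and compute and a tool call to move; the robot and the scene stay as the last step left them, time stands still between calls to the robot, and variables do not carry over. Pictures are saved under pics/ and viewed, at most 10 in all, crops included, and the job is handed in when it is done.

```bash
ls; mkdir -p pics; python3 - <<'E'
from station import arm
import cv2,numpy as np
for n in("side","top"):
    im=arm.grab_frame(n); cv2.imwrite(f"pics/{n}0.png",im[:,:,::-1])
    p=arm.camera_params(n); print(n,{k:np.round(v,4).tolist() for k,v in p.items()})
s=arm.get_state(); print({k:np.round(v,4).tolist() for k,v in s.items()},arm.hold_point_z)
E
```

```text
pics
station.py
side {'fx': 483.1405, 'fy': 483.1405, 'cx': 259.0982, 'cy': 201.832, 'D': [-0.178, 0.0, 0.0, 0.0, 0.0], 'T': [[-0.8482, -0.305, 0.433, 0.1933], [-0.5293, 0.4581, -0.7141, 0.6563], [0.0194, -0.8349, -0.55, 0.6365], [0.0, 0.0, 0.0, 1.0]]}
top {'fx': 396.7636, 'fy': 396.7636, 'cx': 255.7352, 'cy': 189.1618, 'D': [-0.1081, 0.0, 0.0, 0.0, 0.0], 'T': [[0.0013, -0.9984, 0.0566, 0.5448], [-0.9995, -0.0031, -0.0317, 0.0218], [0.0319, -0.0566, -0.9979, 0.9611], [0.0, 0.0, 0.0, 1.0]]}
{'t': 0.1, 'q': [-1.0159, 0.3593, 0.0112, -0.0003, -1.2241, -0.2881], 'qd': [0.0002, -0.0024, 0.0016, 0.0013, 0.0008, -0.0008], 'joint_efforts': [-0.0014, -58.4164, 29.3754, 7.0156, 0.0102, -0.0001], 'eef_pos': [0.1778, -0.6507, 0.2257], 'ee_rot': [3.1401, -0.0001, -2.8749], 'force': [-0.4653, -0.1216, -0.0506], 'moment': [-0.0145, 0.0051, -0.0527], 'gripper_force': 0.0, 'width': 0.088} 0.0188
```
View pics/side0.png

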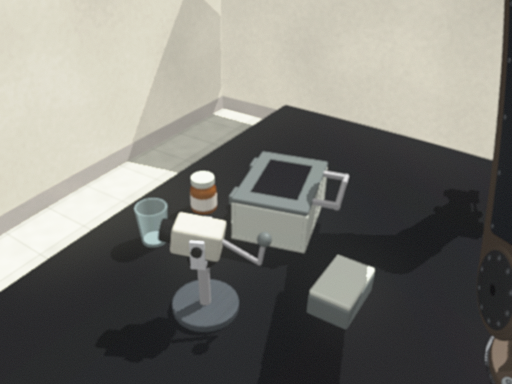

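View pics/top0.png

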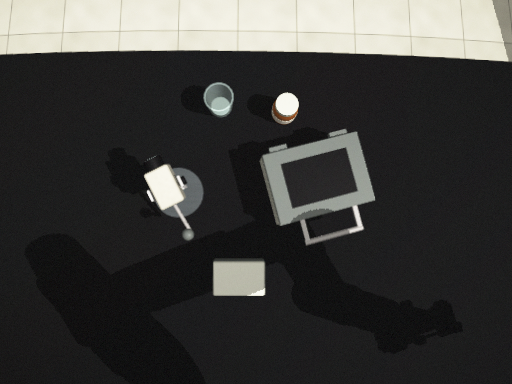

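The side view shows the head at about (198,236), ball at (264,240), base centre at (206,303), bar at about (338,190) and tip box at (342,290). The top view shows the ball at (188,235), base at (180,192), bar at (332,238) and tip box at (239,278). I'll zoom in to get accurate pixel positions.

```bash
python3 - <<'E'
import cv2
a=cv2.imread("pics/top0.png")[120:310,130:390]; cv2.imwrite("pics/top0z.png",cv2.convertScaleAbs(cv2.resize(a,None,fx=3,fy=3,interpolation=2),alpha=1.3,beta=20))
a=cv2.imread("pics/side0.png")[145:335,130:390]; cv2.imwrite("pics/side0z.png",cv2.resize(a,None,fx=3,fy=3,interpolation=2))
E
```

View pics/top0z.png

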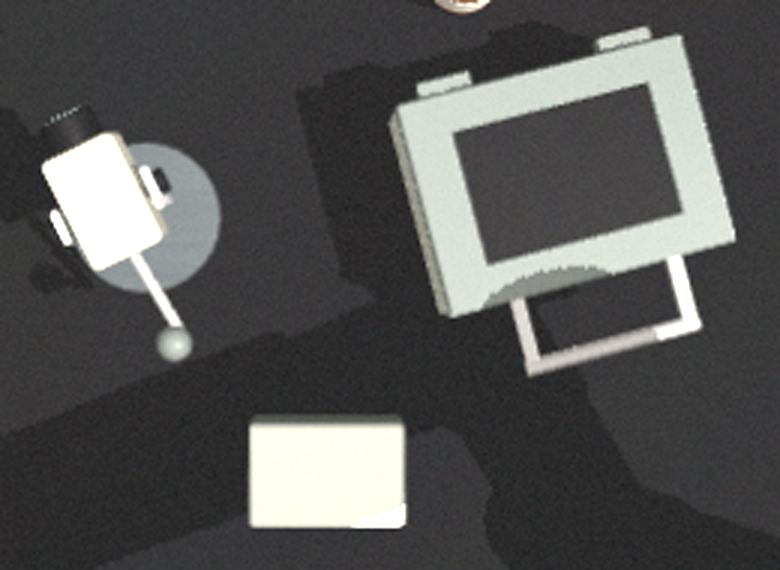

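View pics/side0z.png

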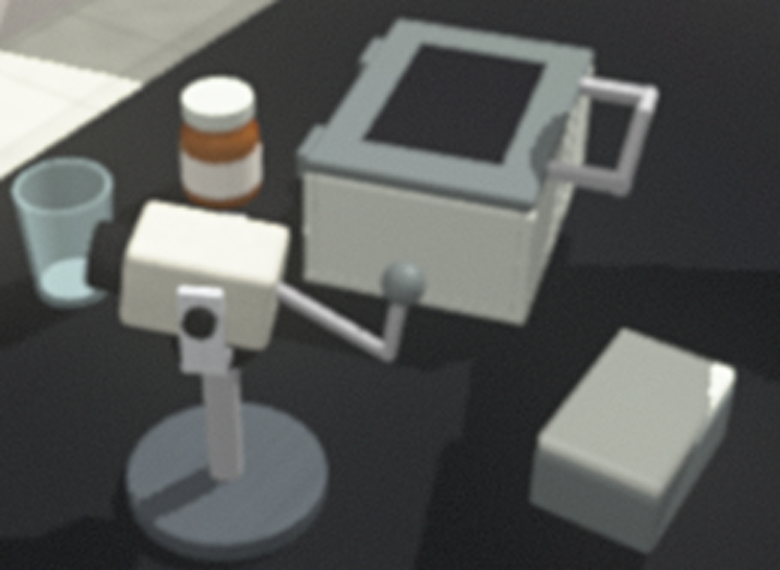

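Pixel positions in the ×3 crops:

| Feature | Top | Side |
|---|---|---|
| Ball | (174,343) | (403,282) |
| Bar ends | (531,368), (695,325) | (622,185), (652,95) |
| Lid corners | (394,112), (450,315), (735,240), (681,37) | (303,160), (533,205), (593,52), (398,20) |
| Base disc centre | (147,218) | (227,475) |

Next I'll triangulate these points.

```bash
cat > geo.py <<'E'
from station import arm
import cv2,numpy as np
P={n:arm.camera_params(n) for n in("side","top")}
def K(p): return np.array([[p["fx"],0,p["cx"]],[0,p["fy"],p["cy"]],[0,0,1.]])
def und(n,px):
    p=P[n]; return cv2.undistortPoints(np.array(px,float).reshape(-1,1,2),K(p),np.array(p["D"],float)).reshape(-1,2)
def tri(top,side):
    M=[np.linalg.inv(P[n]["T"])[:3] for n in("top","side")]
    X=cv2.triangulatePoints(M[0],M[1],und("top",top).T,und("side",side).T); return (X[:3]/X[3]).T
def proj(n,X):
    T=np.linalg.inv(P[n]["T"]); return cv2.projectPoints(np.array(X,float).reshape(-1,1,3),cv2.Rodrigues(T[:3,:3])[0],T[:3,3],K(P[n]),np.array(P[n]["D"],float))[0].reshape(-1,2)
def onplane(n,px,z):
    T=np.array(P[n]["T"]); d=np.c_[und(n,px),np.ones(len(und(n,px)))]@T[:3,:3].T
    return T[:3,3]+d*((z-T[2,3])/d[:,2])[:,None]
E
cat > m.py <<'E'
from geo import *
c=lambda L,o:(np.array(L,float)+.5)/3-.5+np.array(o)
t=c([(174,343),(531,368),(695,325),(394,112),(450,315),(735,240),(681,37),(147,218)],(130,120))
s=c([(403,282),(622,185),(652,95),(303,160),(533,205),(593,52),(398,20),(227,475)],(130,145))
X=tri(t,s)
N="ball barL barR lidBL lidFL lidFR lidBR base".split()
et=np.linalg.norm(proj("top",X)-t,axis=1); es=np.linalg.norm(proj("side",X)-s,axis=1)
for n,x,a,b in zip(N,X,et,es): print(n,x.round(4),a.round(2),b.round(2))
print("bar mid",X[1:3].mean(0))
lid=X[3:7].mean(0); d=(X[3]+X[6]-X[4]-X[5])[:2]; e=(X[3]+X[4]-X[5]-X[6])[:2]
print("lid c",lid,"yaw",np.arctan2(d[1],d[0]),np.arctan2(-e[0],e[1]),"len",np.linalg.norm(d)/2,np.linalg.norm(e)/2)
b=X[1]-X[2];print("bar yaw",np.arctan2(-b[0],b[1]),np.linalg.norm(b))
print("base onplane", onplane("top",t[-1:],0.015),onplane("side",s[-1:],0.015))
# tip box corners on top
print("tipbox",onplane("top",c([(250,420),(405,420),(405,527),(250,527)],(130,120)),.057).round(3))
E
python3 m.py
```

```text
ball [0.5002 0.1322 0.1668] 0.11 0.14
barL [ 0.4779 -0.117   0.0973] 0.01 0.01
barR [ 0.5085 -0.2388  0.0984] 0.11 0.1
lidBL [ 0.6656 -0.0156  0.1043] 1.06 1.14
lidFL [ 0.5161 -0.0579  0.1005] 0.29 0.32
lidFR [ 0.5711 -0.2685  0.102 ] 0.0 0.0
lidBR [ 0.7231 -0.2296  0.1018] 0.65 0.6
base [0.5912 0.1767 0.0101] 0.32 0.43
bar mid [ 0.49321436 -0.17790211  0.09785222]
lid c [ 0.61895844 -0.14289169  0.10215269] yaw 0.2630786404713752 0.25913445273389146 len 0.15606781598061087 0.21961478791467112
bar yaw 0.24591802302014665 0.12555062093576796
base onplane [[0.59035265 0.17549185 0.015     ]] [[0.58886722 0.18075637 0.015     ]]
tipbox [[ 0.436  0.09   0.057]
 [ 0.436 -0.027  0.057]
 [ 0.355 -0.028  0.057]
 [ 0.355  0.089  0.057]]
```

Stand is at about (0.590, 0.177), with the camera heading 0.463 rad and tilt about -0.13. The chamber centre is at about (0.619, -0.143) with yaw 0.257. The ball has to travel clockwise by about 1.94 rad. I'll add a helper for working out moves.

```bash
cat > plan.py <<'E'
import sys,json
from geo import *
from scipy.spatial.transform import Rotation as R
def rel(pts,base=None):
    """pts: list of world TCP targets [x,y,z(,yaw)] -> tool-axis shifts and turn"""
    s=arm.get_state(); p=np.array(s["eef_pos"]); M=R.from_euler("xyz",s["ee_rot"])
    for t in pts:
        d=M.inv().apply(np.array(t[:3])-p)
        w=-(t[3]-s["ee_rot"][2]) if len(t)>3 else 0
        print(np.round(d,4).tolist(),round(w,3))
if __name__=="__main__": rel(json.loads(sys.argv[1]))
E
python3 plan.py '[[0.45,-0.3,0.27],[0.500,0.132,0.27,0.463]]'
```

```text
[-0.355, 0.2666, -0.0439] 0
[-0.5171, 0.6702, -0.0434] -3.338
```

Units first: shifts go in mm. So 0.67 m is 670, -0.517 m is -517.

{"name": "nudge_tcp", "arguments": {"offsets": [[[0.088, -355, 267, -44, -1.3], [0.088, -355, 267, -44, -1.3], [0.088, -355, 267, -44, -1.3], [0.088, -355, 267, -44, -1.3], [0.088, -355, 267, -44, -1.3], [0.088, -355, 267, -44, -1.3], [0.088, -355, 267, -44, -1.3], [0.088, -355, 267, -44, -1.3], [0.088, -355, 267, -44, -1.3], [0.088, -355, 267, -44, -1.3], [0.088, -517, 670, -44, -2.5], [0.088, -517, 670, -44, -2.5], [0.088, -517, 670, -44, -2.5], [0.088, -517, 670, -44, -2.5], [0.088, -517, 670, -44, -2.5], [0.088, -517, 670, -44, -2.5], [0.088, -517, 670, -44, -2.5], [0.088, -517, 670, -44, -2.5], [0.088, -517, 670, -44, -2.5], [0.088, -517, 670, -44, -2.5]]]}}

```text
t: 1.77
eef_pos: [0.4931, 0.0908, 0.2704]
ee_rot: [-3.141, -0.0, -0.368]
force: [1.1, -0.1, -0.2]
width: 0.0879
gripper_force: 0.0
```

```bash
python3 plan.py '[[0.500,0.132,0.27,0.463],[0.500,0.132,0.148,0.463]]'
```

```text
[-0.0084, -0.0409, 0.0004] -0.831
[-0.0084, -0.0408, 0.1224] -0.831
```

{"name": "nudge_tcp", "arguments": {"offsets": [[[0.07, -8, -41, 0, -0.83], [0.07, -8, -41, 0, -0.83], [0.07, -8, -41, 0, -0.83], [0.07, -8, -41, 0, -0.83], [0.07, -8, -41, 0, -0.83], [0.07, -8, -41, 0, -0.83], [0.07, -8, -41, 0, -0.83], [0.07, -8, -41, 0, -0.83], [0.07, -8, -41, 0, -0.83]]]}}

```text
t: 2.52
eef_pos: [0.501, 0.1298, 0.27]
ee_rot: [-3.142, 0.0, 0.452]
force: [-0.1, -0.5, -0.6]
width: 0.0703
gripper_force: 0.0
```

```bash
python3 plan.py '[[0.500,0.132,0.27,0.463],[0.500,0.132,0.148,0.463]]'
```

```text
[0.0001, -0.0025, 0.0] -0.011
[0.0001, -0.0025, 0.122] -0.011
```

To row units: 0.122 m is 122, 0.105 m is 105.

{"name": "nudge_tcp", "arguments": {"offsets": [[[0.07, 0, -2, 40, 0], [0.07, 0, -2, 80, 0], [0.07, 0, -2, 105, 0], [0.07, 0, -2, 122, 0], [0.07, 0, -2, 122, 0]]]}}

```text
t: 2.93
eef_pos: [0.4979, 0.1303, 0.1444]
ee_rot: [3.141, 0.007, 0.452]
force: [-0.9, -0.6, 0.6]
width: 0.07
gripper_force: 0.0
```

{"name": "nudge_tcp", "arguments": {"offsets": [[[0.015, 0, 0, 0, 0], [0.015, 0, 0, 0, 0], [0.015, 0, 0, 0, 0], [0.015, 0, 0, 0, 0], [0.015, 0, 0, 0, 0], [0.015, 0, 0, 0, 0], [0.015, 0, 0, 0, 0]]], "grip_force": 15}}

```text
t: 3.52
eef_pos: [0.5004, 0.1317, 0.1487]
ee_rot: [-3.141, -0.001, 0.455]
force: [-0.2, 0.0, -0.2]
width: 0.0289
gripper_force: 0.0
```

```bash
python3 - <<'E'
from geo import *
a=arm.grab_frame("side")[130:280,190:390,::-1]; cv2.imwrite("pics/g1.png",cv2.resize(a,None,fx=3,fy=3,interpolation=2))
E
```

```text
(no output)
```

View pics/g1.png

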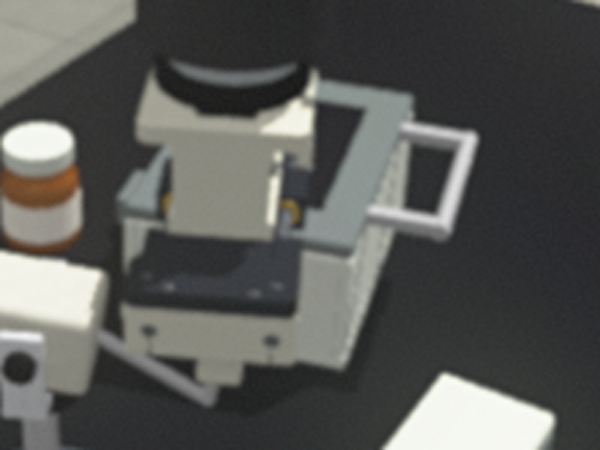

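The gripper is straddling the ball, with the rod end visible below the finger at about (205,392) in the crop. The fingers are still closing, so I'll let them finish.

{"name": "nudge_tcp", "arguments": {"offsets": [[[0.015, 0, 0, 0, 0], [0.015, 0, 0, 0, 0], [0.015, 0, 0, 0, 0], [0.015, 0, 0, 0, 0]]], "grip_force": 15}}

```text
t: 3.9
eef_pos: [0.5003, 0.1317, 0.1484]
ee_rot: [-3.141, -0.0, 0.455]
force: [-2.1, 1.7, 1.8]
width: 0.0227
gripper_force: 15.0
```

```bash
python3 - <<'E'
from plan import *
B=np.array([.590,.177]); h0=.463; h1=np.arctan2(-.143-.177,.619-.590); print(h1)
L=[]
for i in range(1,17):
    f=i/16; h=h0+f*(h1-h0); t=-.132+f*(.349+.132)
    r=.1*np.cos(t)-.02*np.sin(t); z=.16+.1*np.sin(t)+.02*np.cos(t)
    L.append([*(B-r*np.array([np.cos(h),np.sin(h)])),z-.0188,h])
rel(L)
E
```

```text
-1.4804182090992333
[-0.0004, -0.0127, -0.0026] 0.114
[0.0021, -0.0248, -0.0056] 0.235
[0.0061, -0.0364, -0.0086] 0.357
[0.0115, -0.0473, -0.0117] 0.478
[0.0183, -0.0574, -0.0147] 0.6
[0.0262, -0.0665, -0.0176] 0.721
[0.0352, -0.0744, -0.0206] 0.843
[0.0451, -0.0811, -0.0235] 0.964
[0.0556, -0.0864, -0.0265] 1.085
[0.0666, -0.0902, -0.0293] 1.207
[0.0779, -0.0925, -0.0322] 1.328
[0.0893, -0.0934, -0.035] 1.45
[0.1006, -0.0928, -0.0378] 1.571
[0.1115, -0.0907, -0.0405] 1.693
[0.1219, -0.0873, -0.0432] 1.814
[0.1316, -0.0826, -0.0458] 1.936
```

{"name": "nudge_tcp", "arguments": {"offsets": [[[0.015, 0, -13, -3, 0.115], [0.015, 2, -25, -6, 0.235], [0.015, 6, -36, -9, 0.355], [0.015, 11.5, -47, -12, 0.48], [0.015, 18, -57, -15, 0.6], [0.015, 26, -66.5, -18, 0.72], [0.015, 35, -74.5, -21, 0.84], [0.015, 45, -81, -23.5, 0.965], [0.015, 55.5, -86.5, -26.5, 1.085], [0.015, 66.5, -90, -29, 1.205], [0.015, 78, -92.5, -32, 1.33], [0.015, 89, -93.5, -35, 1.45], [0.015, 100.5, -93, -38, 1.57], [0.015, 111.5, -90.5, -40.5, 1.69], [0.015, 122, -87, -43, 1.815], [0.015, 131.5, -82.5, -46, 1.935], [0.015, 131.5, -82.5, -46, 1.935], [0.015, 131.5, -82.5, -46, 1.935], [0.015, 131.5, -82.5, -46, 1.935]]]}}

```text
t: 5.48
eef_pos: [0.5832, 0.2654, 0.1946]
ee_rot: [-3.139, 0.003, -1.48]
force: [1.6, 5.4, 0.9]
width: 0.0229
gripper_force: 15.0
```

```bash
python3 - <<'E'
from plan import *
rel([[.5821,.2637,.1942,-1.480]])
E
```

```text
[0.0016, 0.0013, 0.0004] 0.0
```

{"name": "nudge_tcp", "arguments": {"offsets": [[[0.06, 0, 0, 0, 0], [0.06, 0, 0, 0, 0], [0.06, 0, 0, 0, 0], [0.06, 0, 0, 0, 0], [0.06, 0, 0, 0, 0], [0.06, 0, 0, -30, 0], [0.06, 0, 0, -60, 0], [0.06, 0, 0, -100, 0], [0.06, 0, 0, -100, 0]]]}}

```text
t: 6.23
eef_pos: [0.5851, 0.2643, 0.303]
ee_rot: [-3.131, 0.004, -1.479]
force: [1.1, 0.0, 2.3]
width: 0.0603
gripper_force: 0.0
```

```bash
python3 plan.py '[[0.48,-0.176,0.295,-1.314]]'
```

```text
[0.4289, 0.145, 0.0048] -0.165
```

To row units: 0.428 m is 428, 0.145 m is 145.

{"name": "nudge_tcp", "arguments": {"offsets": [[[0.06, 428, 145, 5, -0.165], [0.06, 428, 145, 5, -0.165], [0.06, 428, 145, 5, -0.165], [0.06, 428, 145, 5, -0.165], [0.03, 428, 145, 5, -0.165], [0.03, 428, 145, 5, -0.165], [0.03, 428, 145, 5, -0.165], [0.03, 428, 145, 5, -0.165], [0.03, 428, 145, 5, -0.165], [0.03, 428, 145, 5, -0.165], [0.03, 428, 145, 5, -0.165], [0.03, 428, 145, 5, -0.165], [0.03, 428, 145, 5, -0.165], [0.03, 428, 145, 5, -0.165]]]}}

```text
t: 7.4
eef_pos: [0.4765, -0.176, 0.2893]
ee_rot: [-3.141, 0.0, -1.316]
force: [0.4, 0.6, -0.6]
width: 0.0301
gripper_force: 0.0
```

```bash
python3 - <<'E'
from geo import *
t=arm.grab_frame("top")[100:300,110:370,::-1]; s=arm.grab_frame("side")[150:345,130:390,::-1]
cv2.imwrite("pics/t2.png",cv2.convertScaleAbs(cv2.resize(t,None,fx=3,fy=3,interpolation=2),alpha=1.3,beta=20))
cv2.imwrite("pics/s2.png",cv2.resize(s,None,fx=3,fy=3,interpolation=2))
E
```

```text
(no output)
```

View pics/t2.png

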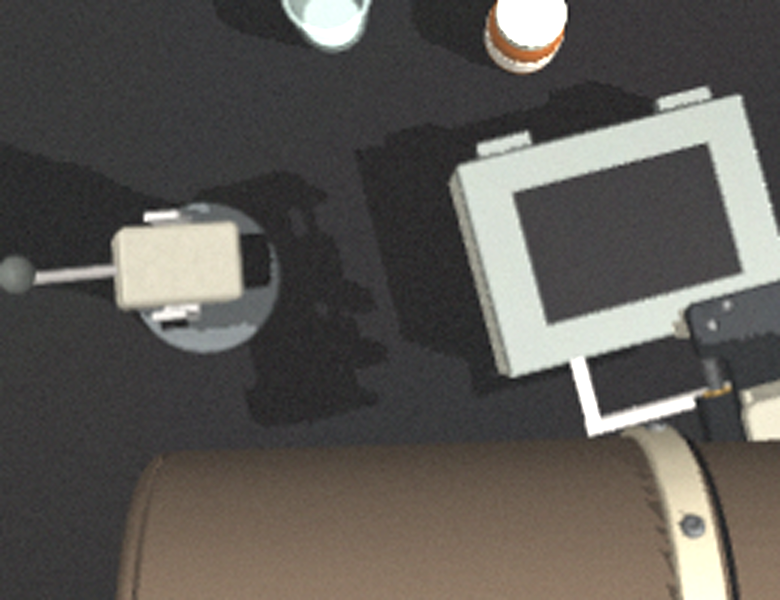

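View pics/s2.png

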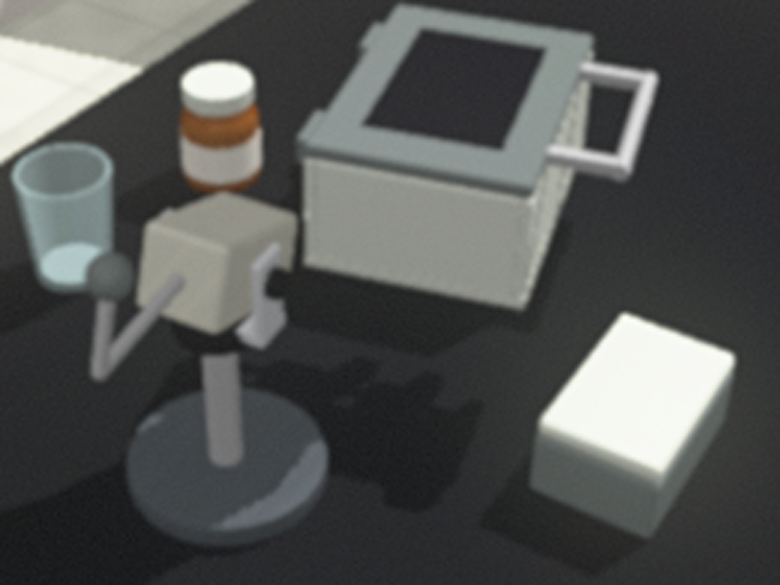

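The ball is now at top crop (17,275) and side crop (110,276). The base disc is centred at about (207,278) in the top crop, and the lid is still shut. I'll check the aim.

```bash
python3 - <<'E'
from geo import *
from scipy.optimize import least_squares
c=lambda L,o:(np.array(L,float)+.5)/3-.5+np.array(o)
t=c([(17,275)],(110,100)); s=c([(110,276)],(130,150)); b2=tri(t,s)[0]
b1=np.array([.5002,.1322,.1668]); print("ball",b2, proj("top",b2)-t,proj("side",b2)-s)
print("base top", [onplane("top",c([(207,278)],(110,100)),z)[0] for z in (.012,.02)])
print("base side",onplane("side",c([(228,460)],(130,150)),.015))
print("lidFL",tri(c([(510,376)],(110,100)),c([(533,190)],(130,150))))
# pivot from ball positions, both at 0.102 from pivot
f=lambda p:[np.hypot(*(b1-p)[:2])**2+(b1[2]-p[2])**2-.0104,np.sum((b2-p)**2)-.0104,(p[2]-.16)*.05]
for g in ([.59,.177,.16],): p=least_squares(f,g).x; print("pivot",p)
C=np.array([.619,-.143,.045])
for p in (p,np.array([.590,.177,.16]),np.array([.587,.177,.16])):
    d=p-b2; print("heading",np.arctan2(d[1],d[0]),"want",np.arctan2(*(C-p)[[1,0]]),"r",np.hypot(*d[:2]),"tilt",np.arctan2(b2[2]-p[2],np.hypot(*d[:2]))-np.arctan2(.02,.1))
# head silhouette edges: box sides in top view
e=onplane("top",c([(118,228),(236,223),(122,308),(240,303)],(110,100)),.19); print("head edges dir",[np.arctan2(*(e[i+1]-e[i])[[1,0]]) for i in (0,2)])
E
```

```text
ball [0.58284057 0.26486047 0.21141098] [[-0.15418623 -0.2347003 ]] [[0.36848049 0.06844925]]
base top [array([0.59049706, 0.17597915, 0.012     ]), array([0.59011196, 0.17467967, 0.02      ])]
base side [[0.58837247 0.18042573 0.015     ]]
lidFL [[ 0.51566365 -0.05772092  0.10077129]]
pivot [0.59145728 0.17720966 0.16      ]
heading -1.4728039344140977 want -1.4849928647884045 r 0.08807333343139043 tilt 0.33097418804061673
heading -1.4894895679339377 want -1.4804182090992333 r 0.08815168821562629 tilt 0.33058710878325337
heading -1.5234902927210903 want -1.4711276743037345 r 0.08795887410010468 tilt 0.3315405509602021
head edges dir [np.float64(-1.52594094749751), np.float64(-1.5250153242681008)]
```

```bash
cat > fit.py <<'E'
from geo import *
from scipy.optimize import least_squares
from scipy.spatial.transform import Rotation as R
c=lambda L,o:(np.array(L,float)+.5)/3-.5+np.array(o)
t=c([(17,275),(115,229),(238,222),(120,309),(242,303)],(110,100))
s=c([(110,276),(148,222),(222,193),(221,250),(297,215)],(130,150))
M=np.array([[-.1,0,.02],[-.04,.026,.025],[.04,.026,.025],[-.04,-.026,.025],[.04,-.026,.025]])
def f(v,full=True):
    X=R.from_euler("zy",v[2:4]).apply(M)+[v[0],v[1],.16]
    return np.r_[(proj("top",X)-t-v[4:6]).ravel(),(proj("side",X)-s-v[6:8]).ravel(),np.array(v[4:8])]
r=least_squares(f,[.59,.177,-1.48,.35,0,0,0,0],loss="soft_l1"); v=r.x
print(v.round(4),"want",np.arctan2(-.143-v[1],.619-v[0]),"std",np.sqrt(np.diag(np.linalg.inv(r.jac.T@r.jac)))[:4]*.5); print(f(v)[:20].reshape(-1,2).round(2).tolist())
E
python3 fit.py
```

```text
[ 0.59    0.1649 -1.5038  0.1522  0.9678 -1.4109  0.3423  1.6394] want -1.4768479364623814 std [0.00210689 0.00143219 0.0067199  0.0609949 ]
[[3.94, 0.18], [0.63, 0.22], [0.05, 0.02], [-0.64, -0.55], [-0.33, -1.12], [0.18, 14.0], [-2.92, 5.12], [0.53, -9.41], [-0.22, 1.73], [1.56, -12.03]]
```

```bash
sed -i 's/"zy"/"ZY"/; s/(221,250)/(226,247)/' fit.py; python3 fit.py
```

```text
[ 0.5903  0.1755 -1.4882  0.3322 -0.3189 -0.2803  0.3218 -0.2022] want -1.4808978744427232 std [0.00082962 0.00092923 0.00625797 0.008588  ]
[[1.03, -0.06], [-0.3, -0.1], [-0.56, 0.4], [-0.21, 0.05], [-0.03, -0.64], [0.72, -0.44], [-2.43, -0.21], [-0.04, -1.0], [-0.15, 1.28], [1.55, 0.35]]
```

The model fit gives a heading of -1.488 (wanted -1.481) and a tilt of 0.332 (wanted 0.349). Both are within about 1°, so the camera is aimed. Next is the bar.

```bash
python3 plan.py '[[0.493,-0.1775,0.13,-1.314],[0.493,-0.1775,0.078,-1.314]]'
```

```text
[0.0064, -0.015, 0.1593] 0.0
[0.0064, -0.015, 0.2113] 0.0
```

To row units: 0.211 m is 211, 0.2 m is 200.

{"name": "nudge_tcp", "arguments": {"offsets": [[[0.03, 6, -15, 40, 0], [0.03, 6, -15, 80, 0], [0.03, 6, -15, 120, 0], [0.03, 6, -15, 160, 0], [0.03, 6, -15, 180, 0], [0.03, 6, -15, 200, 0], [0.03, 6, -15, 211, 0], [0.03, 6, -15, 211, 0], [0.03, 6, -15, 211, 0]]]}}

```text
t: 8.25
eef_pos: [0.4929, -0.1769, 0.078]
ee_rot: [3.14, 0.0, -1.313]
force: [0.7, -0.2, 0.4]
width: 0.03
gripper_force: 0.0
```

{"name": "nudge_tcp", "arguments": {"offsets": [[[0.005, 0, 0, 0, 0], [0.005, 0, 0, 0, 0], [0.005, 0, 0, 0, 0], [0.005, 0, 0, 0, 0], [0.005, 0, 0, 0, 0], [0.005, 0, 0, 0, 0]]], "grip_force": 25}}

```text
t: 8.75
eef_pos: [0.4951, -0.1774, 0.0795]
ee_rot: [-3.137, -0.001, -1.314]
force: [4.7, 2.9, -1.7]
width: 0.0112
gripper_force: 25.0
```

```bash
python3 - <<'E'
from plan import *
s=arm.get_state(); print(s["width"],s["gripper_force"])
H=np.array([.6964,-.1227]); u=np.array([np.cos(.257),np.sin(.257)])
L=[]
a0=0.0
def bar(a): return -.21*np.cos(a)+.006*np.sin(a),.0905+.21*np.sin(a)+.006*np.cos(a)
p0=np.array(s["eef_pos"]); b0=bar(0)
for a in np.linspace(0,1.047,13)[1:]:
    b=bar(a); L.append([*(p0[:2]+(b[0]-b0[0])*u),p0[2]+b[1]-b0[1]])
rel(L)
E
```

```text
0.011175818936753026 25.006403625011444
[0.0, -0.0014, -0.0183] 0
[0.0, -0.0044, -0.0363] 0
[0.0, -0.009, -0.0541] 0
[0.0001, -0.0151, -0.0714] 0
[0.0001, -0.0227, -0.0881] 0
[0.0001, -0.0317, -0.104] 0
[0.0001, -0.042, -0.1191] 0
[0.0001, -0.0536, -0.1333] 0
[0.0001, -0.0665, -0.1464] 0
[0.0001, -0.0804, -0.1583] 0
[0.0001, -0.0953, -0.169] 0
[0.0001, -0.1111, -0.1783] 0
```

{"name": "nudge_tcp", "arguments": {"offsets": [[[0.005, 0, -1, -5, 0], [0.005, 0, -2, -12.5, 0], [0.005, 0, -2, -20, 0], [0.005, 0, -4, -28, 0], [0.005, 0, -6, -36, 0], [0.005, 0, -9, -45, 0], [0.005, 0, -11, -54, 0], [0.005, 0, -13.5, -62.5, 0], [0.005, 0, -17, -71.5, 0], [0.005, 0, -20.5, -80, 0], [0.005, 0, -24.5, -88, 0], [0.005, 0, -33.5, -104, 0], [0.005, 0, -33.5, -104, 0], [0.005, 0, -33.5, -104, 0]]]}}

```text
t: 9.92
eef_pos: [0.5239, -0.1697, 0.1831]
ee_rot: [3.139, 0.0, -1.315]
force: [-4.6, -2.0, 0.7]
width: 0.0107
gripper_force: 25.0
```

```bash
python3 - <<'E'
from plan import *
s=arm.get_state(); p=np.array(s["eef_pos"]);H=np.array([.6964,-.1227]); u=np.array([np.cos(.257),np.sin(.257)])
x=(p[:2]-H)@u; z=p[2]+.0188-.0905
print("bar rel hinge",x,z,"r",np.hypot(x,z),"angle",np.arctan2(z,-x)-np.arctan2(.006,.21),s["width"],s["force"])
E
```

```text
bar rel hinge -0.17881709406682303 0.11143716506759 r 0.21069835046531413 angle 0.5287335903252196 0.010675662801776361 [-4.55562266 -2.00996785  0.66843741]
```

{"name": "nudge_tcp", "arguments": {"offsets": [[[0.005, 0, -3, -5, 0], [0.005, 0, -8, -12.5, 0], [0.005, 0, -13.5, -20, 0], [0.005, 0, -21.5, -29.3, 0], [0.005, 0, -27.5, -36, 0], [0.005, 0, -34.5, -42.4, 0], [0.005, 0, -41, -48.5, 0], [0.005, 0, -48.5, -54.3, 0], [0.005, 0, -55.5, -60, 0], [0.005, 0, -63, -65, 0], [0.005, 0, -71, -70, 0], [0.005, 0, -79, -74.3, 0], [0.005, 0, -79, -74.3, 0], [0.005, 0, -79, -74.3, 0], [0.005, 0, -79, -74.3, 0]]]}}

```text
t: 11.17
eef_pos: [0.6005, -0.1497, 0.2596]
ee_rot: [3.141, -0.001, -1.314]
force: [-10.0, 1.1, 13.5]
width: 0.0111
gripper_force: 25.0
```

```bash
python3 - <<'E'
from plan import *
for n,(a,b,c_,d) in {"side":(120,320,130,390),"top":(80,280,110,370)}.items():
    im=arm.grab_frame(n)[a:b,c_:d,::-1]; cv2.imwrite(f"pics/{n}3.png",cv2.resize(im,None,fx=3,fy=3,interpolation=2))
s=arm.get_state(); p=np.array(s["eef_pos"]);H=np.array([.6964,-.1227]); u=np.array([np.cos(.257),np.sin(.257)])
x=(p[:2]-H)@u; z=p[2]+.0188-.0905
print("bar rel hinge",x,z,"r",np.hypot(x,z),"angle",np.arctan2(z,-x)-np.arctan2(.006,.21),s["width"],s["force"])
E
```

```text
bar rel hinge -0.09973213267623462 0.18780453015977203 r 0.21264298680342783 angle 1.0540607861768094 0.011139492673505924 [-9.89179317  2.59301368 12.35331877]
```

View pics/side3.png

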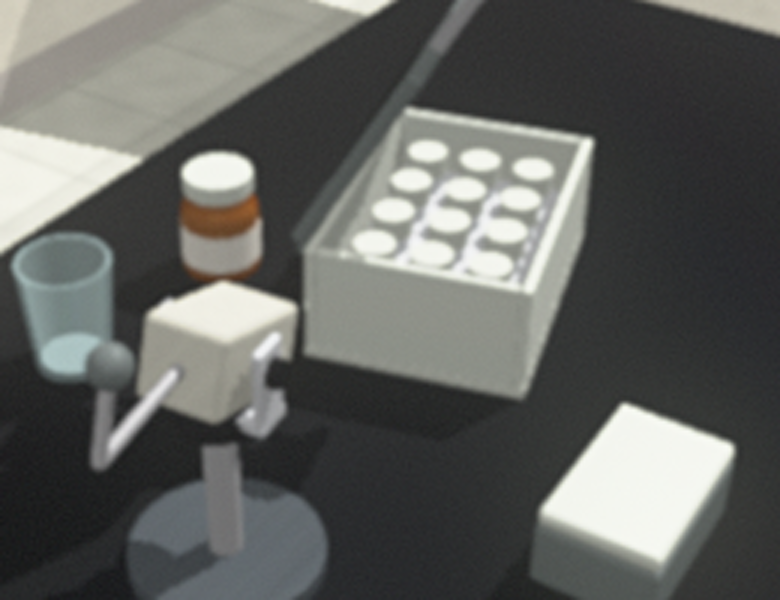

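View pics/top3.png

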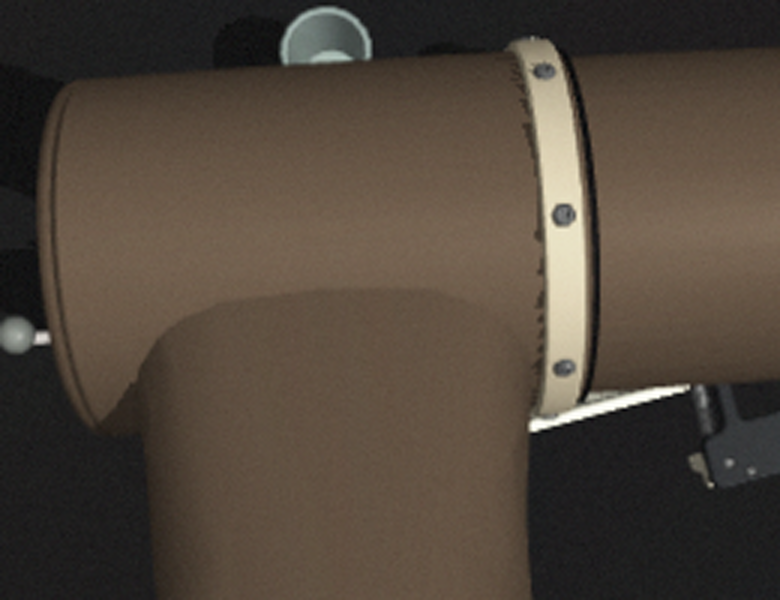

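In the side view the lid is up, and the jar, beaker and tip box have not moved. The ball is at (110,366), which is the same place as before given the crop offset, so the aim is kept. In the top view the arm hides most of the scene, but the bar is in the fingers at about (690,390). I'll relax the radial push slightly and let it settle.

{"name": "nudge_tcp", "arguments": {"offsets": [[[0.005, 0, 1, -1, 0], [0.005, 0, 1, -1, 0], [0.005, 0, 1, -1, 0], [0.005, 0, 1, -1, 0], [0.005, 0, 1, -1, 0], [0.005, 0, 1, -1, 0]]], "grip_force": 30}}

```text
t: 11.77
eef_pos: [0.5998, -0.1499, 0.2593]
ee_rot: [3.141, -0.0, -1.315]
force: [-7.4, 0.8, 9.8]
width: 0.0109
gripper_force: 30.0
```

```bash
python3 - <<'E'
from plan import *
s=arm.get_state(); p=np.array(s["eef_pos"]);H=np.array([.6964,-.1227]); u=np.array([np.cos(.257),np.sin(.257)])
x=(p[:2]-H)@u; z=p[2]+.0188-.0905
print(x,z,"r",np.hypot(x,z),"angle",np.arctan2(z,-x)-np.arctan2(.006,.21),s["width"],s["force"],np.abs(s["qd"]).max())
E
```

```text
-0.10029141929067398 0.18756227565547776 r 0.21269220961849825 angle 1.0512041773719736 0.01091429345485113 [-7.44341041  0.76665876  9.75547762] 0.0012926661169221749
```

```bash
python3 - <<'E'
from geo import *
H=np.array([.6964,-.1227]); u=np.array([.9672,.2542]); v=np.array([-.2542,.9672])
for a in (55,60,65):
    r=np.radians(a); q=[]
    for l in (0,.1,.16):
      for h in (0,.012):
        q.append([*(H+v*.11+u*(-l*np.cos(r)+h*np.sin(r))),.0905+l*np.sin(r)+h*np.cos(r)])
    print(a,((proj("side",q)-[130,120])*3+1).round().tolist())
E
```

```text
55 [[304.0, 251.0], [290.0, 240.0], [386.0, 160.0], [372.0, 148.0], [441.0, 100.0], [426.0, 88.0]]
60 [[304.0, 251.0], [289.0, 241.0], [376.0, 152.0], [360.0, 141.0], [423.0, 87.0], [407.0, 75.0]]
65 [[304.0, 251.0], [289.0, 242.0], [364.0, 144.0], [348.0, 135.0], [404.0, 74.0], [388.0, 64.0]]
```

The panel's front corner is at about (423,85) in the side crop, which matches the 60° prediction, so I'm handing in.

```bash
python3 -c "
from station import arm
print(arm.job_done())"
```

```text
the job is handed in; nothing more can be done
None
```

I handed the job in at about 11.8 s. By my measurements the camera faces the chamber middle to within about 1° and looks about 19° down (20° asked). The lid is gripped by its bar at about 60°, and the jar, beaker and tip box did not visibly move.

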